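# Weigh out crank nuts on the spring scale

### The arm

A 6-joint arm with a two-finger parallel gripper is mounted at the origin on the work surface. World frame = base frame: x ahead of the robot, y to its left, z up, the work surface at z = 0. Lengths are in m, angles in degrees, forces in N, time in s.
With the tool pointing down it reaches from about 0.35 to 0.875 m from the base axis. Payload 4.2 kg.
Tool frame: the origin (TCP) lies midway between the tips of the shut fingers; the grasp point (between the pads) lies 19 mm behind it; y points along the fingers, z is the direction in which the jaws open and shut, and the axes are right-handed (so a half turn about y gives the same grasp; the last joint's range is limited). The gripper opens to 87 mm and grips with 3 to 60 N. Pads are 19 mm wide; open, the fingers measure 117 mm over their backs; the gripper's body (75 mm by 190 mm) begins 51 mm behind the grasp point.
Start: joints at [80.306, 22.042, 0.453, 0, -68.411, -14.817], TCP at [0.259, 0.569, 0.223] pointing down, gripper open.
Joint ranges: [-179.83, 179.83], [-69.29, 118.12], [-61.27, 80.66], [-181.25, 117.63], [-171.15, -9.14], [-177.46, 177.46]. Speed limits (degrees/s): [159.86, 159.86, 180, 180, 180, 180].

### API

Orientations are given as [roll, pitch, yaw] about the fixed x, y, z axes, in that order (R = Rz(yaw) Ry(pitch) Rx(roll)).
In Python, from workcell import env gives the robot as it stands. The module is installed in compiled form; this text tells all that it offers. Calls block until the motion is done:
- env.goto(position, orientation): joint-space move of the TCP to a pose.
- env.move_straight(position, rotation=None, rate=0.15, force_limit=None): straight line of the TCP; rotation=None keeps the orientation; rate is the mean speed in m/s. With force_limit (N) it stops when the force on the tool has changed by that much, and returns True; else False.
- env.set_joints(angles): joint-space move.
- env.gripper_to(opening, grasp_force=None): opening from 0.0 (shut) to 1.0 (fully open); grasp_force is the grip in N (None keeps the last); returns when the fingers have stopped.
- env.dwell(seconds).
- env.inverse_kinematics(position, orientation): joint angles nearest the present ones, or None.
- env.read_state(): the state.
- env.grab_frame(name): name is "scene" or "top"; returns a dict with "image" (384x512x3 uint8, blue, green, red), "fx", "fy", "cx", "cy" (pixels), "D" ([k1, k2, p1, p2, k3] as OpenCV has them; the pictures are not rectified), "position" and "orientation" of the camera in the world. Camera axes: x right, y up, looking along -z (the intrinsics and any distortion apply to the point x, -y, -z); pixel columns grow to the right and rows downward; lengths in m; the calibration is good to about 2 mm. A picture is of the moment at which its call begins. There is no depth.
A pose or a line that the arm cannot do raises env.Unreachable and nothing moves.
- env.close_job(): hands the job in, once; it reports no verdict.
Trained networks look in a picture, given as the dict that the camera call returned (one of the last four; its "shot" number tells which), for a name from the list of things; names that differ only in an ending like _2 or _b are one class to them, and where a whole thing is asked for, a point or a joint stands for the part that bears it (a point fixed in the world has none). Each returns a list of dicts, best first, with "score" (0 to 1); they miss things now and then, are a little off and sometimes report something else, mostly with a low value. They report only what shows in the picture. A call takes as long as a camera call.
- env.search_frame(picture, thing): "xyz" ([x, y, z] in m, in world coordinates, good to about 4 mm: the middle of the surface that is visible of it).
- env.trace(picture, thing): "mask" (384x512 bool, what is visible of it).
The state is a dict: "clock": time; "joint_positions": joint angles; "qvel": joint speeds; "joint_torque": joint torques, N m; "position": TCP position; "tool_rot": TCP orientation; "force": force on the tool from outside, world axes, zero at the start; "wrist_torque": the same for the moment, N m; "opening": opening from 0.0 (shut) to 1.0 (fully open).
Only numpy, scipy, OpenCV 4.12 (cv2) and the standard library are available. Lean on these libraries where they do the work, as an engineer would, in place of code of your own. Each camera call takes 0.05 s, during which the arm holds its last target. There are 200 camera calls.

### The job

Weigh out a ballast of brass crank nuts: take nuts from the rack and stand them on the spring scale's pan one at a time, letting the pan settle and the gripper clear after each, until the pointer has sunk to the dark collar on the gauge post and rests between its upper and lower edge. Put them side by side on the pan, gently, without pushing the pan down towards its stop or shifting the collar. Leave the spare nuts standing in the rack and the knob, motor cover and horn bracket where they are.

Things in the scene. Friction and masses are not known exactly. Their poses are not given: they have to be found in the camera images.
- pan_top (a point): Centre of the upper face of the scale's round steel pan (170 mm across, flat, with a rim 3 mm high). It moves straight down as the pan sinks; it stands 125 mm above the bench when the pan is empty. z is up, x points horizontally from the pan's centre to the white gauge post, which stands 125 mm away (16 mm square, its top 173 mm above the bench). The scale's foot is fixed to the bench.
- pan (a joint): How far the sprung pan has sunk from its empty position, in m: 0 empty, 0.060 at its lower stop. The spring is soft (about 0.147 N per mm) and damped; each nut sinks it by 10.5 to 13.5 mm and it settles within about a second.
- pointer (a point): The pan's pointer, a thin brass wire 4 mm thick that crosses the outer face of the gauge post (the side turned from the pan); the point is in the middle of the wire's thickness, in front of the post. It moves up and down with the pan.
- mark (a point): Centre of the mark: a dark square steel collar, 18 mm tall, 28 by 26 mm, clamped on the gauge post below the pointer's empty position, at a height that differs each time. z up. The pointer is on the mark when its height lies between the collar's upper and lower edge (9 mm above and below this point). The band is taller than the step of one nut.
- rack_mid (a point): Middle of the floor of a low wooden rack fixed to the bench (floor 12 mm above the bench, 56 by 212 mm; thin fins 10 mm high separate the nuts). y runs along the row, x across it, z up.
- nut1_center (a point): Centre of a long brass hexagon nut (crank nut), 30 mm across flats, 35 mm across corners, 36 mm tall, about 180 g (each differs somewhat), standing upright; z is its axis, x points square out of one of its flats. The five are alike and stand in a row in the rack 40 mm apart, so fingers have room only in front of and behind the row, on the flats that face across the row (within 0.06 rad).
- nut2_center (a point): Centre of a long brass hexagon nut (crank nut), 30 mm across flats, 35 mm across corners, 36 mm tall, about 180 g (each differs somewhat), standing upright; z is its axis, x points square out of one of its flats. The five are alike and stand in a row in the rack 40 mm apart, so fingers have room only in front of and behind the row, on the flats that face across the row (within 0.06 rad).
- nut3_center (a point): Centre of a long brass hexagon nut (crank nut), 30 mm across flats, 35 mm across corners, 36 mm tall, about 180 g (each differs somewhat), standing upright; z is its axis, x points square out of one of its flats. The five are alike and stand in a row in the rack 40 mm apart, so fingers have room only in front of and behind the row, on the flats that face across the row (within 0.06 rad).
- nut4_center (a point): Centre of a long brass hexagon nut (crank nut), 30 mm across flats, 35 mm across corners, 36 mm tall, about 180 g (each differs somewhat), standing upright; z is its axis, x points square out of one of its flats. The five are alike and stand in a row in the rack 40 mm apart, so fingers have room only in front of and behind the row, on the flats that face across the row (within 0.06 rad).
- nut5_center (a point): Centre of a long brass hexagon nut (crank nut), 30 mm across flats, 35 mm across corners, 36 mm tall, about 180 g (each differs somewhat), standing upright; z is its axis, x points square out of one of its flats. The five are alike and stand in a row in the rack 40 mm apart, so fingers have room only in front of and behind the row, on the flats that face across the row (within 0.06 rad).
- knob: Bystander: green glass knob, 40 mm across, 31 mm tall; origin at the centre of its underside.
- cover: Bystander: round tin motor cover, 84 mm across, 42 mm tall; origin at the centre of its underside.
- bracket: Bystander: chrome horn bracket on a 50 by 90 mm foot plate, about 82 mm tall; origin at the centre of its underside.

How it is judged:
By the outcome, as a careful person would: the job done as asked, in the order asked, and still so for the second after the job is handed in, with the robot touching nothing.
It also fails if it takes over 72 s, if anything falls off the work surface, if the arm or the gripper's body presses on something with over 40 N, if the wrist force passes 120 N, or if a joint passes its speed limit or range.

## Working session

There is one attempt and no reset: what is moved stays moved. The work goes in short steps, each a Python script; the robot and the scene stay as the last script left them, time stands still between calls to the robot, and variables do not carry over. Pictures are saved under pics/ and viewed, about 8 in all and at most 12, crops included, and the job is handed in when it is done.

```bash
mkdir -p pics
cat > h.py <<'E'
import numpy as np, cv2
from workcell import env
def Rm(o):
    from scipy.spatial.transform import Rotation as R
    o=np.array(o)
    return o if o.shape==(3,3) else (R.from_euler('xyz',o,degrees=True).as_matrix() if o.size==3 else R.from_quat(o).as_matrix())
def ray(p,uv):
    K=np.array([[p['fx'],0,p['cx']],[0,p['fy'],p['cy']],[0,0,1.]])
    n=cv2.undistortPoints(np.array([[uv]],float),K,np.array(p['D'],float))[0,0]
    return np.array(p['position']),Rm(p['orientation'])@np.array([n[0],-n[1],-1])
def onz(p,uv,z):
    c,d=ray(p,uv); return c+d*(z-c[2])/d[2]
def proj(p,X):
    K=np.array([[p['fx'],0,p['cx']],[0,p['fy'],p['cy']],[0,0,1.]])
    q=Rm(p['orientation']).T@(np.array(X)-np.array(p['position'])); q=q*[1,-1,-1]
    return cv2.projectPoints(q.reshape(1,1,3),np.zeros(3),np.zeros(3),K,np.array(p['D'],float))[0][0,0]
E
python3 - <<'E'
from h import *
s=env.read_state(); print(s['clock'],s['tool_rot'],s['position'],s['opening'])
for n in('scene','top'):
    p=env.grab_frame(n); cv2.imwrite(f'pics/{n}0.png',p['image'])
    print(n,p['position'],p['orientation'],p['fx'],p['D'])
    for t in ('pan_top','pointer','mark','rack_mid','nut1_center','knob','cover','bracket'):
        print(t,[(np.round(r['xyz'],4).tolist(),round(r['score'],2)) for r in env.search_frame(p,t)])
print(env.read_state()['clock'])
E
```

```text
0.0 [-8.98790486e+01  4.02081861e-03  1.55476408e+02] [0.25902896 0.56813661 0.22148916] 1.000946016012665
scene [ 1.20335028 -0.25189424  0.87321575] [39.65900869  1.02548898 62.99680782] 479.4197974233734 [-0.08001573  0.          0.          0.          0.        ]
pan_top [([0.525, 0.1848, 0.125], 0.76)]
pointer [([0.5184, 0.1829, 0.1239], 0.85)]
mark [([0.6494, 0.1547, 0.0988], 0.6), ([0.5267, 0.184, 0.127], 0.58), ([0.5131, -0.2389, 0.0118], 0.54)]
rack_mid [([0.5114, -0.2364, 0.012], 0.79), ([0.4823, -0.0056, 0.0257], 0.57)]
nut1_center [([0.511, -0.3104, 0.0467], 0.77)]
knob [([0.4823, -0.0038, 0.0272], 0.7), ([0.7794, -0.0169, 0.0087], 0.19)]
cover [([0.6378, -0.0215, 0.0374], 0.96)]
bracket [([0.7798, -0.0156, 0.0087], 0.64)]
top [0.5138896  0.03286422 1.00335113] [  6.70264603  -1.42564093 -91.44580802] 442.7827036686623 [-0.09066108  0.          0.          0.          0.        ]
pan_top [([0.5133, 0.1878, 0.1259], 0.76), ([0.6225, -0.0233, 0.0414], 0.7)]
pointer [([0.5174, 0.1881, 0.1227], 0.63)]
mark [([0.6195, -0.0197, 0.0443], 0.71), ([0.6337, 0.1587, 0.1002], 0.6), ([0.7718, -0.0144, 0.0038], 0.42), ([0.5187, 0.1897, 0.1244], 0.22), ([0.4902, -0.2262, 0.048], 0.18)]
rack_mid [([0.5034, -0.2185, 0.0107], 0.79)]
nut1_center [([0.5042, -0.3076, 0.0511], 0.5)]
knob [([0.4696, -0.0034, 0.0307], 0.77)]
cover [([0.6215, -0.0173, 0.0438], 0.87)]
bracket [([0.7695, -0.0164, 0.0033], 0.59), ([0.5, -0.2618, 0.0472], 0.5)]
0.9
```

View pics/scene0.png

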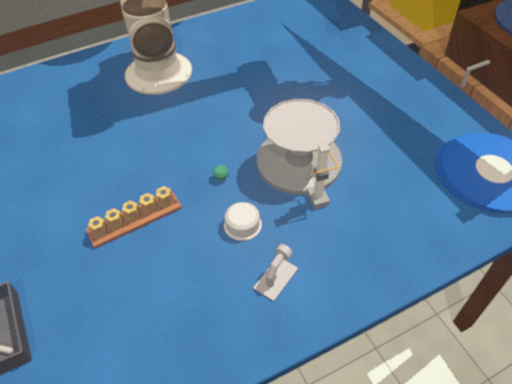

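View pics/top0.png

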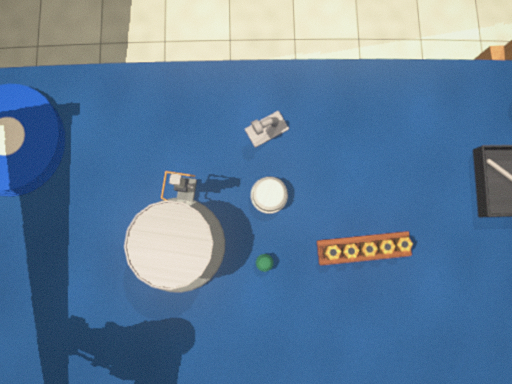

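The scene view shows five nuts from (97,227) to (164,196), the pan at (301,125) and the gauge post at (320,170). In the top view the nuts run from (333,252) to (405,244) and the pan is at (173,245). The two cameras' x values differ by about 13 mm, so I'll check that with my own geometry.

Run:
```python
from h import *
a={n:env.grab_frame(n) for n in('scene','top')}
def crop(n,u,v,w,h,k): 
    return cv2.resize(a[n]['image'][v:v+h,u:u+w],None,fx=k,fy=k,interpolation=cv2.INTER_CUBIC)
c=np.vstack([np.hstack([crop('scene',80,175,110,75,3.6364),crop('top',310,220,110,75,3.6364)]),
 np.hstack([crop('scene',290,140,60,48,6.6667)[:320,:400],crop('top',150,160,60,48,6.6667)[:320,:400]])])
print(c.shape);cv2.imwrite('pics/c1.png',c)
# masks
for n in a:
    p=a[n]
    for t,z in(('pan_top',.125),('knob',.015),('cover',.042)):
        r=env.trace(p,t)
        if r:
            m=r[0]['mask'].astype(np.uint8); ct=max(cv2.findContours(m,0,2)[0],key=len)
            W=np.array([onz(p,c[0].tolist(),z)[:2] for c in ct]); (cx,cy),rad=cv2.minEnclosingCircle(W.astype(np.float32))
            print(n,t,r[0]['score'],cx,cy,rad, np.ptp(W,axis=0))
    r=env.trace(p,'nut1_center')
    for q in r:
        m=q['mask'];ys,xs=np.nonzero(m);print(q['score'],m.sum(),xs.min(),xs.max(),ys.min(),ys.max())
for n,L in(('scene',[(97,224),(113,214),(129,207),(147,199),(163,191)]),('top',[(333,252),(351,251),(370,249),(388,247),(405,244)])):
    print(n,[onz(a[n],u,.048)[:2].round(4).tolist() for u in L])
```

```text
(593, 800, 3)
scene pan_top 0.67 0.5143661499023438 0.1893167644739151 0.09075277298688889 [0.17810422 0.17632808]
scene knob 0.73 0.47073936462402344 -0.0008434521150775254 0.021946152672171593 [0.04323341 0.03638665]
scene cover 0.93 0.6397356390953064 -0.02181961201131344 0.05078950524330139 [0.0980055  0.08449495]
0.87 262 89 106 218 237
top pan_top 0.64 0.5157865881919861 0.18898220360279083 0.08899426460266113 [0.17326098 0.1742895 ]
top knob 0.51 0.4710170030593872 -0.001961752772331238 0.02037186734378338 [0.03768791 0.03790499]
top cover 0.89 0.6197010278701782 -0.01608063280582428 0.041551489382982254 [0.0775214  0.07925974]
0.64 214 394 412 238 250
0.58 182 323 339 245 258
scene [[0.5091, -0.3065], [0.4991, -0.2679], [0.4968, -0.2307], [0.4939, -0.1879], [0.4888, -0.1482]]
top [[0.4909, -0.1499], [0.4918, -0.1893], [0.4948, -0.2313], [0.4979, -0.2714], [0.5032, -0.3098]]
```

View pics/c1.png

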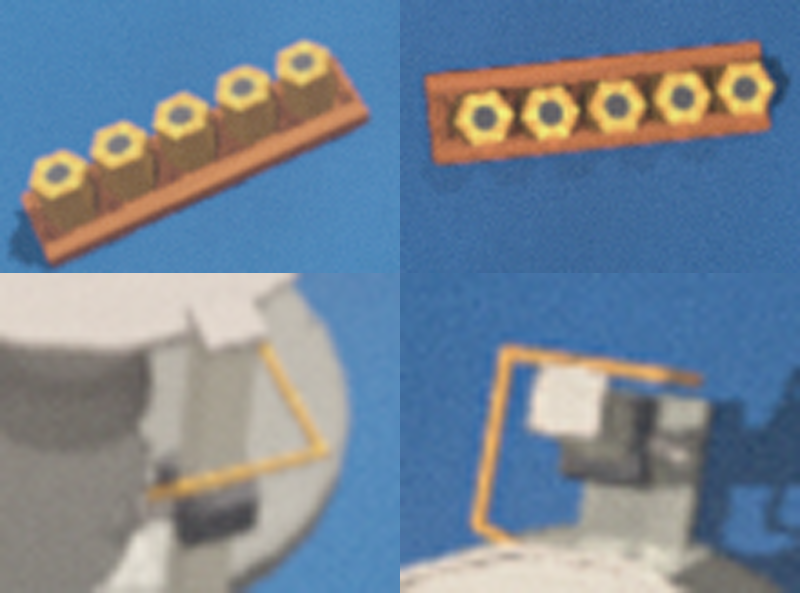

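The crop shows the nut holes, the post and the collar clearly. I'll triangulate the nuts, the pointer wire and the post, then fit the collar height.

```bash
cat >> h.py <<'E'
def tri(ps,uvs):
    A=np.zeros((3,3));b=np.zeros(3)
    for p,uv in zip(ps,uvs):
        c,d=ray(p,uv);d=d/np.linalg.norm(d);M=np.eye(3)-np.outer(d,d);A+=M;b+=M@c
    X=np.linalg.solve(A,b); return X,[float(np.linalg.norm(proj(p,X)-u)) for p,u in zip(ps,uvs)]
E
python3 - <<'E'
from h import *
a={n:env.grab_frame(n) for n in('scene','top')}
S,T=a['scene'],a['top']
f=lambda u,v,k,o:np.array([(u+.5)/k-.5+o[0],(v+.5)/k-.5+o[1]])
k=3.63636
s=[f(*x,k,(80,175)) for x in[(60,175),(120,145),(182,116),(243,88),(303,62)]]
t=[f(*x,k,(310,220)) for x in[(85,118),(150,113),(217,106),(283,97),(347,88)]][::-1]
for i in range(5):
    X,e=tri([S,T],[s[i],t[i]]);print('nut',X.round(4),np.round(e,2),'S@.048',onz(S,s[i],.048).round(4)[:2],'T',onz(T,t[i],.048).round(4)[:2])
k=6.6667;g=lambda u,v:f(u,v-273,k,(290,140));h=lambda u,v:f(u-400,v-273,k,(150,160))
for nm,x,y in(('corner',(322,450),(510,350)),('tip',(150,493),(698,380)),('posttop ctr',(230,322),(568,400)),('start',(265,345),(478,522))):
    print(nm,tri([S,T],[g(*x),h(*y)]))
print('posttop@.173',onz(S,g(230,322),.173),onz(T,h(568,400),.173))
# rack corners (top rim unknown z~.022)
for q in[(428-400,78),(758-400,43),(770-400,128),(437-400,163)]:print(onz(T,f(*q,3.63636,(310,220)),.012).round(4))
cv2.imwrite('pics/s_raw.png',S['image'])
E
```

```text
nut [ 0.5039 -0.3087  0.0478] [0.68 0.67] S@.048 [ 0.505  -0.3074] T [ 0.5035 -0.31  ]
nut [ 0.4996 -0.2696  0.048 ] [0.34 0.34] S@.048 [ 0.5   -0.269] T [ 0.4994 -0.2703]
nut [ 0.4955 -0.2294  0.0474] [0.27 0.27] S@.048 [ 0.4963 -0.2289] T [ 0.4953 -0.2298]
nut [ 0.4925 -0.189   0.0476] [0.1 0.1] S@.048 [ 0.4929 -0.1888] T [ 0.4924 -0.1891]
nut [ 0.4908 -0.1494  0.0484] [0.2  0.21] S@.048 [ 0.4907 -0.149 ] T [ 0.4907 -0.1499]
corner (array([0.66250235, 0.19448545, 0.1228063 ]), [0.0637712953242858, 0.06736490360969508])
tip (array([0.6520674 , 0.137565  , 0.12187345]), [0.0900876339258719, 0.09412217159286843])
posttop ctr (array([0.63959057, 0.16922989, 0.171755  ]), [0.20675511625789805, 0.22436961348718443])
start (array([0.61121547, 0.20544233, 0.11859303]), [0.31536641367920504, 0.34541751231452855])
posttop@.173 [0.64069254 0.16890828 0.173     ] [0.63921799 0.16863783 0.173     ]
[ 0.5153 -0.1224  0.012 ]
[ 0.5309 -0.3316  0.012 ]
[ 0.4778 -0.3363  0.012 ]
[ 0.4633 -0.1261  0.012 ]
```

Nut tops triangulate to z≈0.048, pan to post is 126 mm, and the pointer sits at z≈0.122. All three agree with the given sizes. Next I'll read the collar height from brightness profiles along its outer face.

Run:
```python
from h import *
fr=[env.grab_frame('scene') for _ in range(4)]
S=fr[0]; im=np.mean([f['image'].astype(np.float32).mean(2) for f in fr],0)
pan=np.array([.5150,.1888]);post=np.array([.6398,.1689]);d=post-pan;print(np.linalg.norm(d),np.degrees(np.arctan2(*d[::-1])));d/=np.linalg.norm(d);n=np.array([-d[1],d[0]])
zs=np.arange(.05,.14,.002)
P=[]
for off in(-.008,-.004,0,.004,.008):
    pts=np.array([proj(S,[*(post+d*.0135+n*off),z]) for z in zs],np.float32)
    P.append(cv2.remap(im,pts[:,0],pts[:,1],cv2.INTER_LINEAR).ravel())
for z,r in zip(zs,np.array(P).T):print(round(float(z),3),r.round(0))
big=cv2.resize(np.mean([f['image'].astype(np.float32) for f in fr],0).clip(0,255).astype(np.uint8)[150:200,290:350],None,fx=12,fy=12,interpolation=cv2.INTER_CUBIC)
def dr(z,c):
    q=[]
    for a,b in((-.013,1),(.013,1)):
        q.append(((proj(S,[*(post+d*.0135+n*a),z])-[290,150]+.5)*12).astype(int))
    cv2.line(big,tuple(map(int,q[0])),tuple(map(int,q[1])),c,1)
for z,c in((.108,(0,0,255)),(.102,(0,255,255)),(.096,(0,255,0)),(.090,(255,0,255)),(.084,(255,255,255)),(.078,(255,255,0))):dr(z,c)
cv2.imwrite('pics/c2.png',big)
```

```text
0.1263766196731025 -9.059834735547058
0.05 [153. 152. 154. 157. 137.]
0.052 [152. 152. 154. 152. 127.]
0.054 [152. 152. 153. 144. 118.]
0.056 [152. 152. 153. 139. 111.]
0.058 [153. 153. 154. 135. 109.]
0.06 [153. 153. 155. 135. 108.]
0.062 [152. 153. 154. 137. 121.]
0.064 [153. 154. 154. 144. 133.]
0.066 [154. 154. 155. 151. 150.]
0.068 [154. 154. 155. 159. 161.]
0.07 [154. 154. 155. 163. 171.]
0.072 [154. 154. 154. 165. 176.]
0.074 [154. 153. 154. 166. 181.]
0.076 [154. 154. 155. 167. 183.]
0.078 [153. 155. 153. 168. 183.]
0.08 [151. 149. 150. 163. 179.]
0.082 [142. 139. 137. 156. 166.]
0.084 [126. 122. 122. 137. 149.]
0.086 [105. 105. 102. 117. 120.]
0.088 [ 91.  88.  90.  93. 100.]
0.09 [80. 83. 82. 83. 86.]
0.092 [80. 79. 80. 78. 83.]
0.094 [80. 79. 80. 80. 82.]
0.096 [81. 81. 81. 83. 83.]
0.098 [86. 85. 90. 87. 91.]
0.1 [ 92.  95. 100.  98. 101.]
0.102 [ 99. 105. 114. 111. 117.]
0.104 [105. 116. 122. 124. 129.]
0.106 [110. 122. 127. 130. 135.]
0.108 [118. 126. 128. 133. 139.]
0.11 [127. 136. 131. 136. 142.]
0.112 [139. 143. 139. 141. 150.]
0.114 [150. 150. 149. 151. 158.]
0.116 [160. 160. 158. 161. 166.]
0.118 [169. 165. 166. 169. 175.]
0.12 [168. 162. 167. 166. 182.]
0.122 [163. 160. 162. 164. 185.]
0.124 [160. 158. 159. 164. 186.]
0.126 [158. 158. 158. 167. 186.]
0.128 [158. 158. 158. 169. 186.]
0.13 [159. 158. 157. 170. 185.]
0.132 [158. 158. 157. 171. 185.]
0.134 [158. 158. 157. 171. 185.]
0.136 [158. 158. 158. 171. 186.]
0.138 [158. 158. 158. 171. 185.]
0.14 [158. 158. 158. 171. 185.]
```

View pics/c2.png

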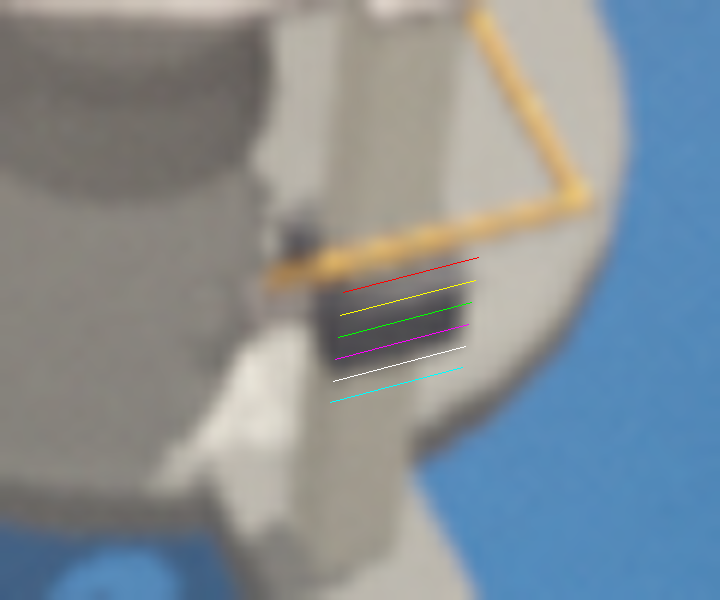

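The collar spans about z = 0.085 to 0.1025 and the pointer rests at 0.122, so it needs 20–37 mm of sink. That suggests two nuts, or possibly three. Now I'll move the first one.

```bash
cat >> h.py <<'E'
YR,YP=94.4,170.9
def pick(x,y):
    o=[-90,0,YR]
    env.gripper_to(.62)
    env.goto([x,y,.13],o); env.move_straight([x,y,.020],rate=.12)
    env.gripper_to(0,25); s=env.read_state(); print('grip',s['opening']*87,s['clock'])
    env.move_straight([x,y,.20],rate=.15); s=env.read_state(); print('lift',s['opening']*87,s['force'])
pan=np.array([.5152,.1889]);dr=np.array([np.cos(np.radians(-9.06)),np.sin(np.radians(-9.06))])
def place(off,zpan,push=.010):
    x,y=pan+dr*off; o=[-90,0,YP]
    env.goto([x,y,.225],o)
    env.move_straight([x,y,zpan+.008+.004],rate=.1); print('above',env.read_state()['force'])
    env.move_straight([x,y,zpan+.008-push],rate=.02); print('down',env.read_state()['force'])
    env.gripper_to(.62); env.dwell(.3)
    env.move_straight([x,y,.23],rate=.12); print(env.read_state()['clock'])
E
python3 - <<'E'
from h import *
pick(.4908,-.1496)
place(-.024,.125)
for n in('scene','top'):
    p=env.grab_frame(n);cv2.imwrite(f'pics/{n}1.png',p['image'])
a,b=[cv2.imread(f'pics/{n}1.png') for n in('scene','top')]
c=np.hstack([cv2.resize(a[80:200,240:360],(400,400),interpolation=2),cv2.resize(b[160:300,110:250],(400,400),interpolation=2)])
cv2.imwrite('pics/c3.png',c)
E
```

```text
grip 29.997508873382785 6.85
lift 29.682962522961784 [ 0.85557042 -0.57037174 -2.2834901 ]
above [-0.18476005  0.4913451  -2.1022964 ]
down [-0.60636184 -0.0291377  -0.42168574]
13.45
```

View pics/c3.png

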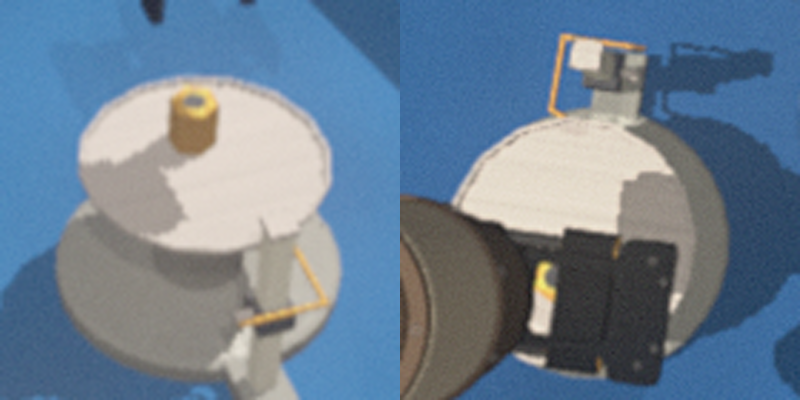

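The first nut is standing on the pan at crop (193,125), and the collar has not moved. I'll measure the pointer height from the wire's colour, calibrated against the empty-pan picture.

```bash
cat >> h.py <<'E'
def wire(p,im):
    post=np.array([.6398,.1689]);n=np.array([-dr[1],dr[0]]); b=im.astype(np.float32); c=b[:,:,2]-b[:,:,0]
    zs=np.arange(.06,.14,.0005);out=[]
    for off in np.arange(-.014,.0241,.002):
        pts=np.array([proj(p,[*(post+dr*.0177+n*off),z]) for z in zs],np.float32)
        v=cv2.remap(c,pts[:,0],pts[:,1],cv2.INTER_LINEAR).ravel(); i=v.argmax(); w=np.clip(v-.5*v[i],0,None)*(abs(zs-zs[i])<.008)
        out.append((zs*w).sum()/w.sum())
    return float(np.median(out)),float(np.std(out))
E
python3 - <<'E'
from h import *
p=env.grab_frame('scene')
print('empty',wire(p,cv2.imread('pics/s_raw.png')),'1 nut',wire(p,cv2.imread('pics/scene1.png')),'now',wire(p,p['image']))
pick(.4925,-.1892)
place(.022,.1135)
env.dwell(.8)
p=env.grab_frame('scene');im=p['image'];cv2.imwrite('pics/scene2.png',im);print('2 nuts',wire(p,im))
s=env.read_state();print(s['clock'])
cv2.imwrite('pics/c4.png',np.hstack([cv2.resize(im[80:200,240:360],(400,400),interpolation=2),cv2.resize(im[155:195,300:340],(400,400),interpolation=2)]))
E
```

```text
empty (0.12147979237829756, 0.002376968399037011) 1 nut (0.10893836476500984, 0.010817504464093627) now (0.10889146909015929, 0.009398246525878564)
grip 29.466487965840933 16.9
lift 29.99199037781855 [ 0.12462224  0.0605918  -1.60103246]
above [-0.17216048 -0.1034593  -0.76177709]
down [ 0.36918799 -1.06976374  0.26309478]
23.825
2 nuts (0.09849038868734811, 0.012177256795794587)
24.675
```

View pics/c4.png

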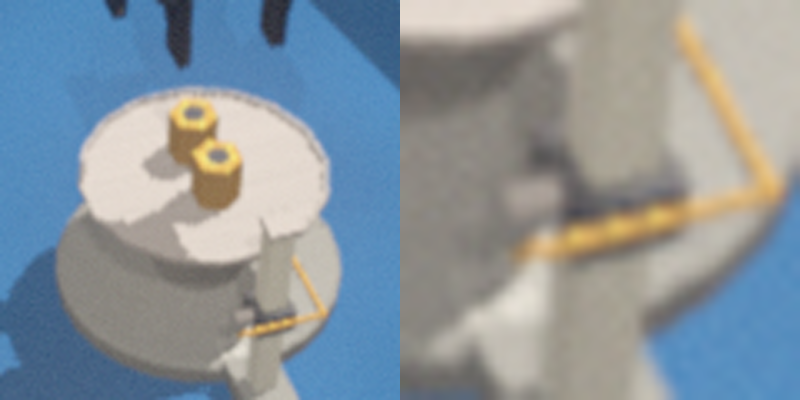

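Both nuts stand side by side on the pan. The wire crosses the dark collar with dark showing above and below it at crop (625,225). I'll check the margin more precisely from averaged frames.

Run:
```python
from h import *
fr=[env.grab_frame('scene') for _ in range(6)];p=fr[0]
im=np.mean([f['image'].astype(np.float32) for f in fr],0)
e=cv2.imread('pics/s_raw.png').astype(np.float32);one=cv2.imread('pics/scene1.png').astype(np.float32)
post=np.array([.6398,.1689]);n=np.array([-dr[1],dr[0]]);zs=np.arange(.08,.13,.0005)
for nm,I in(('0',e),('1',one),('2',im)):
    r=[]
    for off in(-.010,-.005,0,.005,.010,.014,.018,.022):
        pts=np.array([proj(p,[*(post+dr*.0177+n*off),z]) for z in zs],np.float32)
        c=I[:,:,2]-I[:,:,0];v=cv2.remap(c,pts[:,0],pts[:,1],1).ravel();i=v.argmax();w=np.clip(v-.5*v[i],0,None)*(abs(zs-zs[i])<.006);r.append((zs*w).sum()/w.sum()*1e3)
    print(nm,np.round(r,1))
g=im.mean(2);z2=np.arange(.078,.112,.002)
for off in(-.006,0,.006):
    pts=np.array([proj(p,[*(post+dr*.0135+n*off),z]) for z in z2],np.float32);print(off,cv2.remap(g,pts[:,0],pts[:,1],1).ravel().round(0))
# edge scale check
print([proj(p,[*(post+dr*.0135),z]).round(1).tolist() for z in(.085,.103)],proj(p,[*(post+dr*.0177),.0985]).round(1))
t=env.grab_frame('top');a=p['image'];cv2.imwrite('pics/c5.png',np.hstack([a,t['image']])[:, :][::1])
for f in (p,):
  for q in ('knob','cover','bracket'):print(q,[(np.round(r['xyz'],3).tolist(),r['score']) for r in env.search_frame(f,q)][:1])
cv2.imwrite('pics/c5.png',cv2.resize(np.hstack([a,t['image']]),(800,300),interpolation=cv2.INTER_AREA))
```

```text
0 [121.8 121.4 121.7 121.2 121.5 121.2 121.6 121.1]
1 [109.1 108.7 108.9 108.5 108.6 108.8 109.  125.4]
2 [ 98.4  98.5  98.4  98.3  98.4  97.8 123.4  98. ]
-0.006 [158. 153. 145. 128. 115. 119. 131. 151. 155. 151. 129. 115. 105. 113.
 121. 131. 145.]
0 [156. 152. 139. 127. 113. 118. 132. 144. 147. 134. 122. 112. 119. 126.
 132. 139. 147.]
0.006 [182. 175. 162. 142. 129. 121. 138. 151. 161. 142. 122. 111. 116. 130.
 135. 141. 146.]
[[322.8, 179.5], [323.5, 174.0]] [324.1 176.8]Traceback (most recent call last):
  File "<stdin>", line 19, in <module>
ValueError: only the last four pictures can be asked about
```

View pics/c5.png

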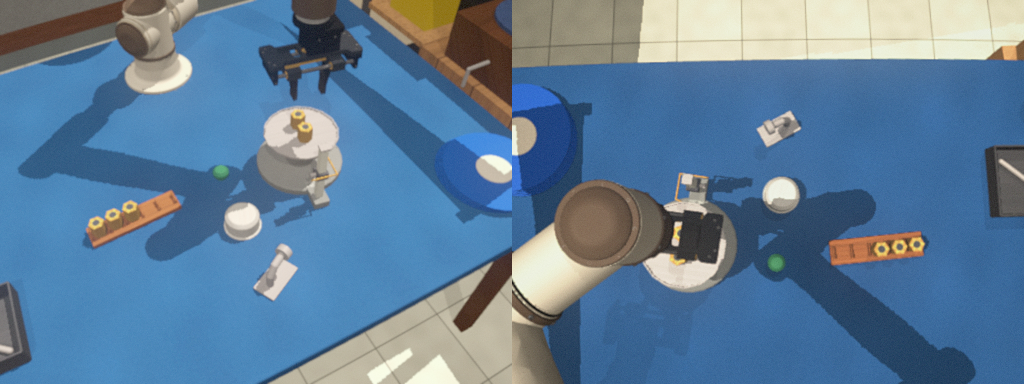

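The sink is 23.1 mm, so the pointer is at 0.0984, about 4 mm inside the collar's upper edge. In the picture the three spare nuts stand in the rack, the knob, cover and bracket are where they were, and the gripper is clear. I'll hand in.

```bash
python3 -c "
from workcell import env
env.close_job();print(env.read_state()['clock'])"
```

```text
the job is handed in; nothing more can be done
the job is handed in; nothing more can be done
```

I stood two crank nuts side by side on the pan, one at a time, each eased down with the pan carrying it and left to settle. The pointer now rests on the collar, and I handed the job in at about 25 s of the 72 s allowed.

- **Pointer:** it stood at about 121.5 mm with the pan empty, 108.9 mm with one nut and 98.4 mm with two. I measured the collar at about 84.5–102.5 mm, so the pointer is roughly 4 mm inside its upper edge. The last pictures show dark collar both above and below the wire.
- **Surroundings:** the last pictures show three spare nuts standing in the rack, the knob, motor cover and bracket where they were, and the gripper clear of the pan.
- **Failed or disagreeing checks:**
  - The final network check of the knob, cover and bracket did not run because the picture was too old, so I judged those three by eye.
  - The second nut measured a sink of 10.4–10.5 mm, right at the bottom of the stated range.
  - The first network x positions for some objects differed by about 13 mm between the two cameras. I used my own triangulated positions instead, and those agreed with the given sizes.

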